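# Register a test-cassette carrier and hold the shade flap on its balance point

### The arm

A 6-joint arm with a two-finger parallel gripper is mounted at the origin on a cart in front of the work surface, level with it; the furniture and walls round the work are solid. World frame = base frame: x ahead of the robot, y to its left, z up, the work surface at z = 0. Lengths are in m, angles in rad, forces in N, time in s.
With the tool pointing down it reaches from about 0.25 to 0.8 m from the base axis. Payload 8.5 kg.
Tool frame: the origin (TCP) lies on the centre line of the jaws, within the pads' length; the fingertips stand 22 mm ahead of it and the grasp point (between the pads) lies 3 mm ahead of it (robot.tip_extent is the z of the fingertips in the tool frame, in m); z points along the fingers, y is the direction in which the jaws open and shut (so a half turn about z gives the same grasp; the last joint's range is limited). The gripper opens to 85 mm and grips with 20 to 120 N. Pads are 22 mm wide; open, the fingers measure 114 mm over their backs; the gripper's body (76 mm by 85 mm) begins 54 mm behind the grasp point. The pads swing forward as they close: fully open they stand 13 mm farther back than shut.
Start: joints at [1.264, 0.238, -0.013, 1.319, 0, 1.571], TCP at [0.159, 0.5, 0.253] pointing down, gripper open.
Joint ranges: [-2.66, 2.66], [-1.03, 1.9], [-1.14, 1.46], [-1.82, 2.27], [-1.45, 1.34], [-3.14, 3.14]. Speed limits (rad/s): [2.22, 2.22, 2.79, 3.14, 3.14, 3.14].

### API

Orientations are given as a rotation vector (axis times angle).
In Python, from bench import robot, optics gives the robot as it stands. The module is installed in compiled form; this text tells all that it offers.
- The arm moves only by the tool drive_tool, never from a script. Its argument "deltas" is a list of rows, each a list of 5 numbers: the opening, from 0 (shut) to 1 (fully open), then the shift along the tool's x, y, z in cm, then the turn about the tool's z in rad. A call has exactly 10 rows; each row is the pose to reach, as a shift and turn from the pose commanded when the call began, along the tool's axes at that moment; what a row does not reach only later rows make up. A row lasts 1/10 s, in which the tool goes at most 50 mm and 8.59 degrees, less where a joint would pass 70% of its speed; a pose out of reach is approached as far as the arm can. A call with a gripper value outside its range is refused whole. The fingers move at their own pace and stop on an object; "force" is the grip in N (left out, the last holds). Time passes only in rows, so rows that repeat a pose let the fingers close, or fill a call up. It gives the time, the measured TCP pose, the force and the opening at its end, in the units of the state.
- robot.get_obs(): the state, without advancing time (a new reading comes with each control period).
- optics.get_image(name): name is "scene" or "side" or "wrist"; returns (picture, depth): 384x512x3 uint8, red, green, blue; 384x512 float32, m along the optical axis (not along the pixel's ray), 0 where there is no reading.
- optics.calibration(name): a dict with "fx", "fy", "cx", "cy" (pixels), "rvec" (rotation vector, rad) and "tvec" (3), from world to camera coordinates, as OpenCV has them; the wrist camera has in their place "T_tool_cam" (4x4, takes a point from camera to tool coordinates, whose origin is the TCP and whose axes are the flange's). Camera axes: x right, y down, z forward; pixel columns grow to the right and rows downward; lengths in m; the calibration is good to about 2 mm. A picture is of the moment at which its call begins: read the wrist's pose just before it. calibration takes no time and is no camera call.
- robot.sign_off(): hands the job in, once; it reports no verdict.
The state is a dict: "time_s": time; "joint_pos": joint angles; "qvel": joint speeds; "effort": joint torques, N m; "ee_pos": TCP position; "tcp_rot": TCP orientation; "ft_force": force on the tool from outside, world axes, zero at the start; "wrist_torque": the same for the moment, N m; "opening": finger opening in m.
Only numpy, scipy, OpenCV 4.12 (cv2) and the standard library are available. Lean on these libraries where they do the work, as an engineer would, in place of code of your own. Each camera call takes 0.05 s, during which the arm holds its last target.

### The job

On the reading stand, first slide the carrier with the two test cassettes along the plate, without lifting it, until it sits square and fully home against both corner stops (the side stop and the rear stop). Then take the shade flap by its cross bar, swing it up from its rest posts to its balance point, standing upright on its hinge, and finish while still holding it there in the gripper so that it falls neither back onto its posts nor over towards the carrier, ready for a colleague to take the reading in its shade. Leave the carrier home and the other things on the worktop undisturbed.

Things in the scene. Friction and masses are not known exactly. Their poses are not given: they have to be found in the camera images.
- reading_stand: Fixed reading stand: white base plate 170 (x) x 320 (y) x 10 mm, origin at the centre of its underside on the worktop, its x pointing away from the robot and y to the left, give or take a yaw of 0.25 rad. Left part (y > 0): stage for the carrier, with two metal stops. Right part: hinged flap, lying on two rest posts (at x +-32, y -100 mm, 42 mm high). Two hinge lugs, 55 mm high, at x +-58, y -30 mm.
- nest (a point): Point on the stage (stand frame x 25, y 105, z 10 mm = plate top) where the carrier's origin lies when fully home. Axes as the stand's. The stops are bars 12 mm wide, 14 mm above the plate: the rear stop runs along y, inner face at stand x = 65 mm (y 43 to 147); the side stop, at the left, runs along x, inner face at stand y = 135 mm (x -50 to 65).
- cassette_carrier: Loose flat grey carrier, 80 (x) x 60 (y) x 14 mm, about 0.2 kg, lying on the stage; two white test cassettes are fixed in it and stand 3.5 mm above it. Origin at the centre of its underside, z up. It starts 20 to 40 mm short of home in x and y, turned up to 0.22 rad against the stand. It slides freely; its rear (+x) and left (+y) sides belong against the stops.
- shade_flap (a joint): Flap angle, rad: 0 = level on its rest posts, pointing to the stand's right (-y); grows as the free edge swings up and over to the left; 1.571 = upright, its balance point; end stop 2.5. Almost no friction: let go, the flap (about 0.25 kg) falls one way or the other. Grey panel 96 mm wide (x), 6 mm thick, 5 to 85 mm off the hinge axis; two side arms (at x +-43 mm) carry a round bar beyond it.
- flap_bar (a point): Middle of the flap's round steel cross bar, 11 mm diameter, 78 mm free between the side arms, parallel to the hinge (the stand's x), 120 mm from the hinge axis; about 29 mm are open between bar and panel edge. With the flap down it lies 45 mm above the worktop. The round bar can turn between gripper pads. This point moves with the flap.
- flap_hinge (a point): Middle of the hinge axis, fixed on the stand (stand frame x 0, y -30, z 45 mm). The axis runs along the stand's x.
- swab_box: Bystander: small white and blue carton 51 x 71 x 46 mm, standing on the worktop left of the stand. Origin at the centre of its underside.
- vial_a: Bystander: small vial with green cap, 25 mm diameter, 52 mm high, behind the stand. Origin at the centre of its underside.
- vial_b: Bystander: small vial with red cap, 22 mm diameter, 46 mm high, behind the stand. Origin at the centre of its underside.
- glass_jar_2: Bystander: open glass jar, 54 mm diameter, 70 mm high, right of the stand. Origin at the centre of its underside.
- saline_250: Bystander: clear bottle, 67 mm diameter, 148 mm high, right of the stand. Origin at the centre of its underside.

How it is judged:
By the outcome, as a careful person would: the job done as asked, in the order asked, and still so for the second after the job is handed in, while the arm keeps its last pose, push and grip.
It also fails if it takes over 72 s, if anything falls off the work surface, if the arm or the gripper's body presses on something with over 40 N, if the wrist force passes 120 N, or if a joint passes its speed limit or range.

## Working session

There is one attempt and no reset: what is moved stays moved. The work goes in short steps, Python scripts to look and compute and a tool call to move; the robot and the scene stay as the last step left them, time stands still between calls to the robot, and variables do not carry over. Pictures are saved under pics/ and viewed, and the job is handed in when it is done.

Besides the shell and the picture viewer there is one more tool, called by a JSON object that holds its "fn" and its "kwargs", one argument or row to a line. drive_tool: Moves the arm, as the interface text tells. Its arguments: {"type":"object","properties":{"deltas":{"type":"array"},"force":{"type":"number"}},"required":["deltas"]}

```bash
mkdir -p pics; cat > h.py <<'E'
import numpy as np, cv2
from bench import robot, optics
from scipy.spatial.transform import Rotation as R
def grab(n,f):
    o=robot.get_obs(); im,d=optics.get_image(n); cv2.imwrite('pics/'+f+'.png',im[:,:,::-1]); np.savez('pics/'+f+'.npz',im=im,d=d,p=o['ee_pos'],r=o['tcp_rot'],n=n); return im,d
def world(f,uv):
    z=np.load('pics/'+f+'.npz'); n=str(z['n']); c=optics.calibration(n); d=z['d']
    out=[]
    for u,v in uv:
        w=d[int(v)-1:int(v)+2,int(u)-1:int(u)+2]; w=w[w>0]; q=np.median(w) if len(w) else np.nan
        p=np.array([(u-c['cx'])/c['fx']*q,(v-c['cy'])/c['fy']*q,q])
        if n=='wrist':
            p=np.array(c['T_tool_cam'])@np.r_[p,1]; p=R.from_rotvec(z['r']).apply(p[:3])+z['p']
        else:
            p=R.from_rotvec(np.ravel(c['rvec'])).inv().apply(p-np.ravel(c['tvec']))
        out.append(p)
    return np.array(out)
def cloud(f):
    z=np.load('pics/'+f+'.npz'); n=str(z['n']); c=optics.calibration(n); d=z['d']
    v,u=np.mgrid[:384,:512]
    p=np.stack([(u-c['cx'])/c['fx']*d,(v-c['cy'])/c['fy']*d,d],-1).reshape(-1,3)
    if n=='wrist':
        T=np.array(c['T_tool_cam']); p=p@T[:3,:3].T+T[:3,3]; p=R.from_rotvec(z['r']).apply(p)+z['p']
    else: p=R.from_rotvec(np.ravel(c['rvec'])).inv().apply(p-np.ravel(c['tvec']))
    p[d.ravel()<=0]=np.nan
    return p.reshape(384,512,3)
E
python3 - <<'E'
from h import *
print(robot.get_obs()); print(robot.tip_extent)
for n in['scene','side','wrist']: grab(n,n+'0'); print(optics.calibration(n))
E
```

```text
{'time_s': 0.0, 'joint_pos': array([ 1.26403577e+00,  2.38784246e-01, -1.42474510e-02,  1.31919776e+00,
        6.26631221e-06,  1.57078862e+00]), 'qvel': array([ 0.0001811 , -0.00080501,  0.00131959,  0.00018091,  0.0006883 ,
       -0.00038445]), 'effort': array([-5.63494232e-04, -5.38773108e+01,  3.46436763e+01,  1.81242503e-02,
        4.15244551e-05,  1.59572289e-05]), 'ee_pos': array([0.15841893, 0.50012982, 0.25267843]), 'tcp_rot': array([-4.79924769e-01, -3.10448982e+00,  2.22306834e-03]), 'ft_force': array([-0.01084042,  0.18588848, -1.02815246]), 'wrist_torque': array([ 0.02330143,  0.00434975, -0.00392704]), 'opening': 0.0853589728124758}
0.022
{'fx': 480.98438778945587, 'fy': 480.98438778945587, 'cx': 255.84523420225452, 'cy': 195.13910736813273, 'rvec': array([ 1.85002136, -0.75224678,  0.48440741]), 'tvec': array([-0.42816252,  0.22161286,  0.99129243])}
{'fx': 410.8907386086512, 'fy': 410.8907386086512, 'cx': 253.4935163481155, 'cy': 193.38438508139842, 'rvec': array([ 2.10028114, -0.58048709,  0.33218328]), 'tvec': array([-0.50082958,  0.2013492 ,  1.00502039])}
{'fx': 285.59481036703005, 'fy': 285.59481036703005, 'cx': 253.1580558253112, 'cy': 194.7416985160739, 'T_tool_cam': array([[-6.30488611e-04, -9.56484232e-01, -2.91783337e-01,
         7.52403777e-02],
       [ 9.99999701e-01, -4.72172359e-04, -6.12999388e-04,
         1.96939284e-04],
       [ 4.48552223e-04, -2.91783636e-01,  9.56484244e-01,
        -1.20945288e-01],
       [ 0.00000000e+00,  0.00000000e+00,  0.00000000e+00,
         1.00000000e+00]])}
```

View pics/scene0.png

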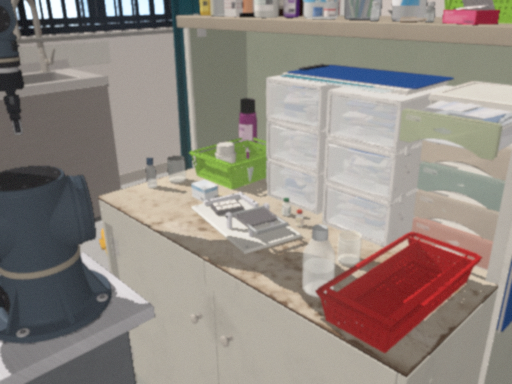

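View pics/side0.png

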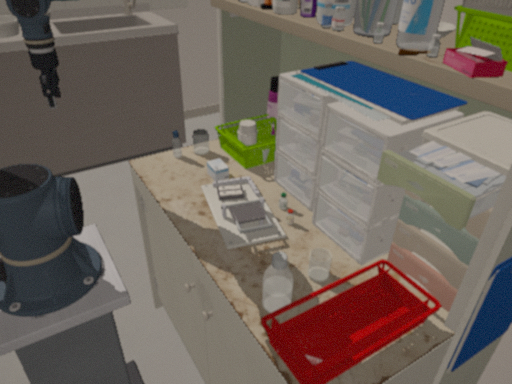

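View pics/wrist0.png

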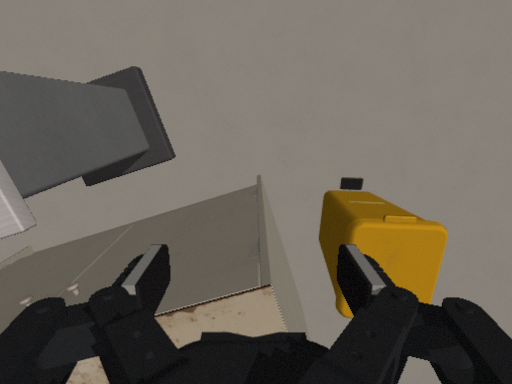

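The scene view shows the stand at about (247,220), with the flap to its right, the carrier to its left and the box at (205,188). Both vials are near (288,207) and (299,215). I'll enlarge these and measure.

```bash
python3 - <<'E'
from h import *
for f,(x,y,w,h) in dict(scene0=(180,170,140,100),side0=(190,160,140,110)).items():
    im=cv2.imread(f'pics/{f}.png')[y:y+h,x:x+w]; cv2.imwrite(f'pics/{f}c.png',cv2.resize(im,None,fx=5.4,fy=5.4,interpolation=cv2.INTER_CUBIC))
pts={}
print(world('scene0',[(205,188),(247,220),(228,204),(262,218),(288,207),(318,260),(349,245)]).round(3))
print(world('side0',[(218,172),(231,187),(245,213),(283,200),(278,285),(320,263)]).round(3))
E
```

```text
[[ 0.558  0.185  0.044]
 [ 0.493 -0.072  0.045]
 [ 0.558  0.079  0.023]
 [ 0.527 -0.092  0.046]
 [ 0.657 -0.065  0.028]
 [ 0.406 -0.377  0.089]
 [ 0.549 -0.35   0.057]]
[[ 0.559  0.181  0.036]
 [ 0.557  0.089  0.029]
 [ 0.513 -0.074  0.047]
 [ 0.654 -0.058  0.033]
 [ 0.412 -0.382  0.093]
 [ 0.553 -0.353  0.065]]
```

View pics/scene0c.png

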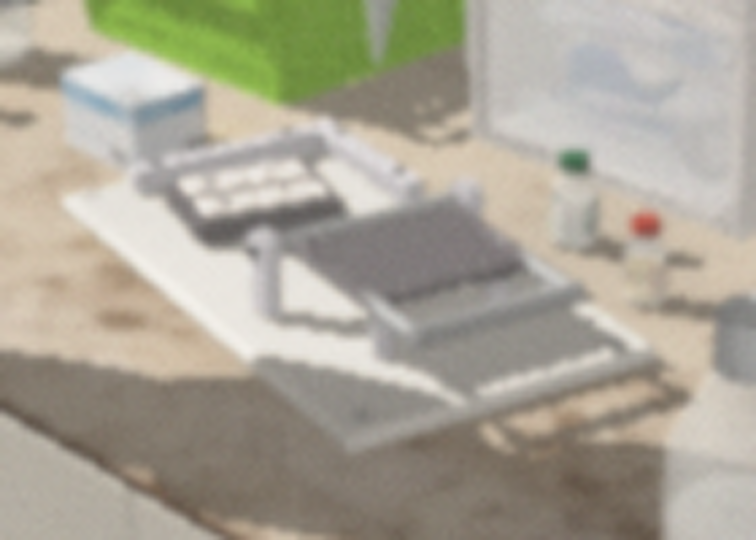

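View pics/side0c.png

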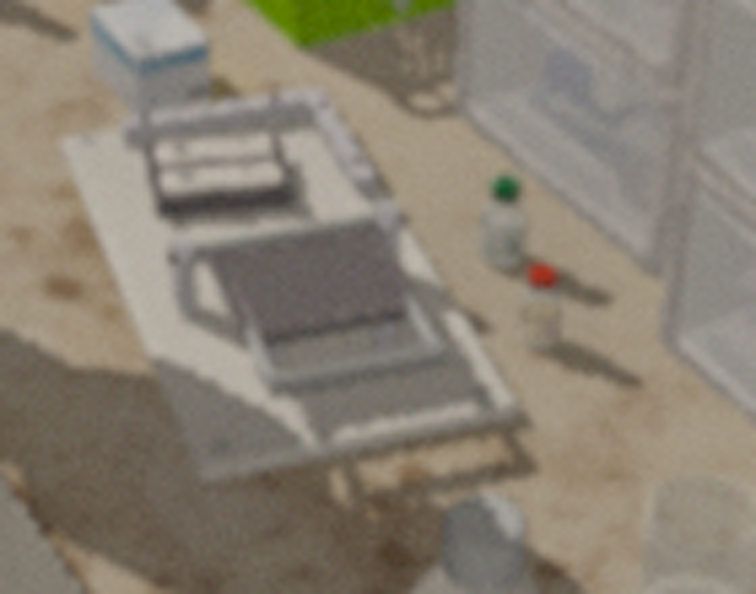

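```bash
python3 - <<'E'
from h import *
print(world('scene0',[(193,208),(210,223),(244.5,252),(301,236.5)]).round(3))
print(world('side0',[(203,186),(216,215),(229,247),(285,237)]).round(3))
E
```

```text
[[ 0.492  0.161  0.006]
 [ 0.464  0.046  0.006]
 [ 0.424 -0.136  0.004]
 [ 0.591 -0.172 -0.002]]
[[ 0.495  0.165  0.01 ]
 [ 0.46   0.003  0.011]
 [ 0.427 -0.137  0.008]
 [ 0.584 -0.173  0.001]]
```

{"fn": "drive_tool", "kwargs": {
  "deltas": [
    [1, -4, -3.5, 0, 0],
    [1, -8, -7, 0, 0],
    [1, -12, -10.5, 0, 0],
    [1, -16, -14, 0, 0],
    [1, -20, -17.5, 0, 0],
    [1, -24, -21, 0, 0],
    [1, -28, -24.5, 0, 0],
    [1, -32, -28, 0, 0],
    [1, -36, -31.5, 0, 0],
    [1, -40, -35, 0, 0]
  ]
}}

```text
time_s: 1.15
ee_pos: [0.4184, 0.0709, 0.2534]
tcp_rot: [0.48, 3.104, 0.0]
ft_force: [1.0, 0.0, 0.3]
opening: 0.0846
```

```bash
python3 - <<'E'
from h import *
im,d=grab('wrist','w1')
cv2.imwrite('pics/w1b.png',cv2.resize(im[:,:,::-1],(800,600)))
E
```

```text
(no output)
```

View pics/w1b.png

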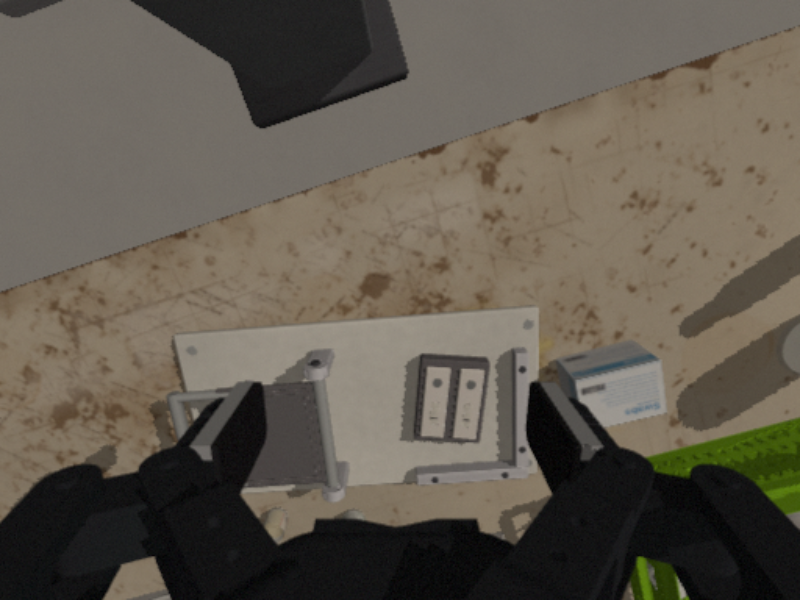

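The wrist view (800×600) shows the plate's front edge from (177,336) to (538,308). The carrier's corners are near (421,355), (489,360), (479,444) and (414,441). The side stop's inner edge is at x≈514, and the rear stop's is at y≈470. I'll enlarge this area.

```bash
python3 - <<'E'
from h import *
im=cv2.imread('pics/w1.png')[190:320,100:360]
cv2.imwrite('pics/w1c.png',cv2.resize(im,(780,390),interpolation=cv2.INTER_CUBIC))
P=cloud('w1')
# plate plane points
z=P[...,2]
for lo,hi in[(-.01,.004),(.006,.014),(.018,.030),(.036,.055)]:
    m=(z>lo)&(z<hi); m[:190]=0; m[330:]=0; print(lo,m.sum(),np.nanmedian(z[m]))
E
```

```text
-0.01 30690 0.0005410440934553173
0.006 14288 0.01049468147029986
0.018 4768 0.024886353975317313
0.036 6234 0.04806049646061322
```

View pics/w1c.png

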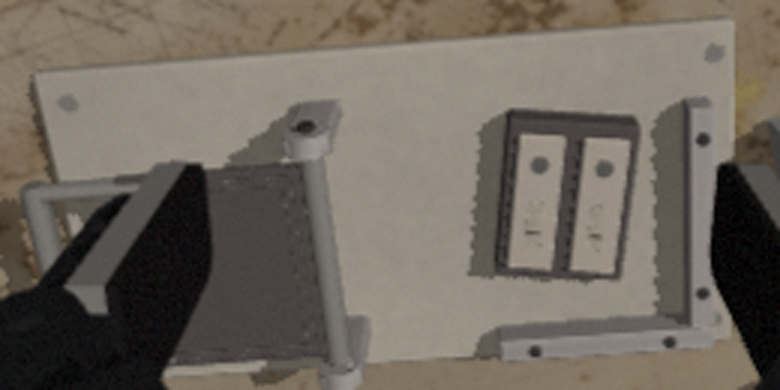

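```bash
cat >> h.py <<'E'
def ray(f,uv,zs):
    z=np.load('pics/'+f+'.npz'); n=str(z['n']); c=optics.calibration(n)
    uv=np.atleast_2d(uv).astype(float); d=np.c_[(uv[:,0]-c['cx'])/c['fx'],(uv[:,1]-c['cy'])/c['fy'],np.ones(len(uv))]
    if n=='wrist':
        T=np.array(c['T_tool_cam']); r=R.from_rotvec(z['r']); D=r.apply(d@T[:3,:3].T); o=r.apply(T[:3,3])+z['p']
    else:
        r=R.from_rotvec(np.ravel(c['rvec'])).inv(); D=r.apply(d); o=r.apply(-np.ravel(c['tvec']))
    return o+D*((zs-o[2])/D[:,2])[:,None]
E
python3 - <<'E'
from h import *
c=lambda L:[(x/3+100,y/3+190) for x,y in L]
a=ray('w1',c([(38,72),(733,20)]),.010); print('plate',a.round(4)); dv=a[1]-a[0]; print(np.hypot(*dv[:2]))
yaw=np.arctan2(-dv[0],dv[1]); print('yaw',yaw)
ex=np.array([np.cos(yaw),np.sin(yaw)]); ey=np.array([-ex[1],ex[0]])
ctr=(a[0]+a[1])[:2]/2+ex*.085; print('ctr',ctr)
S=lambda p:np.c_[(p[:,:2]-ctr)@ex,(p[:,:2]-ctr)@ey]*1000
print('stops',S(ray('w1',c([(685,100),(690,323),(503,340)]),.024)).round(1))
k=S(ray('w1',c([(509,110),(638,116),(622,277),(497,275)]),.024)); print('carrier',k.round(1),k.mean(0))
print(S(ray('w1',c([(303,160),(345,370),(25,190)]),.045)).round(1))
P=cloud('w1').reshape(-1,3); s=S(P); m=(P[:,2]>.018)&(P[:,2]<.033)&(abs(s[:,0])<90)&(s[:,1]>0)&(s[:,1]<165)
g=np.zeros((600,800,3),np.uint8)
for q,zz in zip(s[m],P[m,2]): cv2.circle(g,(int((q[1]+0)*4.5),int((q[0]+70)*4)),2,(0,255,0) if zz<.0265 else (0,0,255),-1)
for v in range(0,170,10): cv2.line(g,(int(v*4.5),0),(int(v*4.5),600),(60,60,60),1)
for v in range(-70,80,10): cv2.line(g,(0,(v+70)*4),(800,(v+70)*4),(60,60,60),1)
cv2.imwrite('pics/top.png',g)
E
```

```text
plate [[ 0.4209 -0.1307  0.01  ]
 [ 0.4922  0.1753  0.01  ]]
0.3142190280407912
yaw -0.2286915722221224
ctr [0.53935178 0.00305383]
stops [[-54.3 132.2]
 [ 61.8 134.4]
 [ 64.4  44.2]]
carrier [[-55.6  54.5]
 [-48.2 111.4]
 [ 33.7 102.4]
 [ 28.   43.7]] [-10.53896597  78.00328472]
[[ -48.7  -34.6]
 [  58.6  -29.3]
 [ -44.  -155.3]]
```

View pics/top.png

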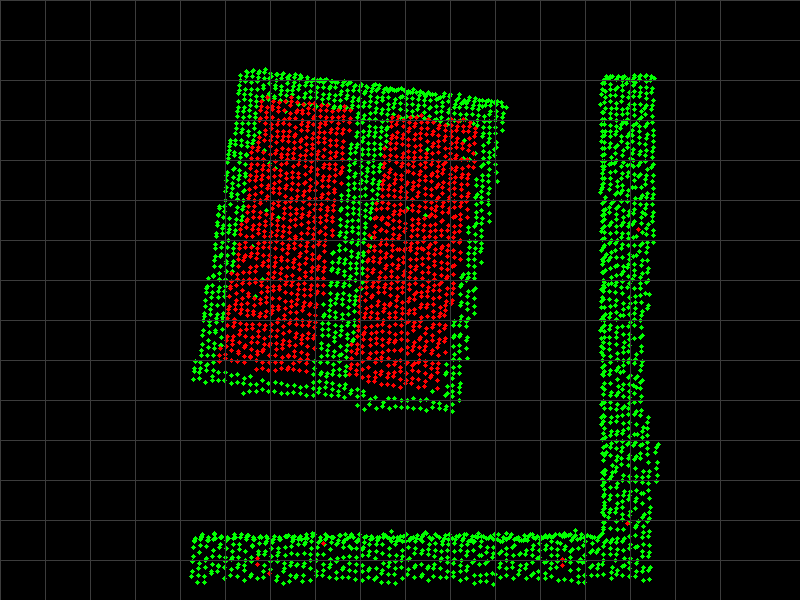

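The top view shows the stops square to my axes, at 1.5 mm from nominal, so I'll shift the stand's centre to match. The carrier sits at stand (-9, 79.5) mm, turned -0.14 rad. Next I'll work out the push approach.

```bash
cat >> h.py <<'E'
yaw=-.2287; ex=np.array([np.cos(yaw),np.sin(yaw)]); ey=np.array([-ex[1],ex[0]]); ctr=np.array([.5376,.0020])
def S2W(x,y): return ctr+(x*ex+y*ey)/1000
def st(w): w=np.asarray(w); return np.stack([(w[...,:2]-ctr)@ex,(w[...,:2]-ctr)@ey],-1)*1000
def go(x,y,z,tx=None):
    """stand mm target, z mm; tx = stand angle of tool x wanted (deg)"""
    o=robot.get_obs(); r=R.from_rotvec(o['tcp_rot']); p=np.r_[S2W(x,y),z/1000]
    d=r.inv().apply(p-o['ee_pos'])*100
    t=r.apply([1,0,0]); a=np.degrees(np.arctan2(t[1],t[0])-yaw)
    print('t',o['time_s'],'now stand',st(o['ee_pos']).round(1),(o['ee_pos'][2]*1000).round(1),'toolx deg',(a%360).round(2),'j',o['joint_pos'].round(2),'f',o['ft_force'].round(1),'op',o['opening'].round(4))
    print('  delta cm',d.round(2), 'turn', None if tx is None else round(float(np.radians((a-tx+180)%360-180)),4))
E
python3 -c "
from h import *
go(-9,22,80,90); go(-9,22,80,-90)"
```

```text
Traceback (most recent call last):
  File "h.py", line 43, in go
    print('t',o['time_s'],'now stand',st(o['ee_pos']).round(1),(o['ee_pos'][2]*1000).round(1),'toolx deg',(a%360).round(2),'j',o['joint_pos'].round(2),'f',o['ft_force'].round(1),'op',o['opening'].round(4))
                                                                                                                                                                                       ^^^^^^^^^^^^^^^^^^
AttributeError: 'float' object has no attribute 'round'
```

```bash
sed -i "s/o\['opening'\].round(4)/round(o['opening'],4)/" h.py
python3 -c "
from h import *
go(-9,22,80,90); go(-9,22,80,-90)"
```

```text
t 1.2 now stand [-127.1   35.7] 253.3 toolx deg 175.26 j [ 0.16  0.07 -0.22  1.28 -0.    0.47] f [ 3.  -2.4 -0.2] op 0.0854
  delta cm [-11.83  -0.35  17.36] turn 1.4881
t 1.2 now stand [-127.1   35.7] 253.3 toolx deg 175.26 j [ 0.16  0.07 -0.22  1.28 -0.    0.47] f [ 3.  -2.4 -0.2] op 0.0854
  delta cm [-11.83  -0.35  17.36] turn -1.6535
```

{"fn": "drive_tool", "kwargs": {
  "deltas": [
    [0.6, -2, 0, 1, 0.14],
    [0.6, -4, 0, 3, 0.28],
    [0.6, -6, 0, 5, 0.42],
    [0.6, -8, 0, 7, 0.56],
    [0.6, -10, 0, 9, 0.7],
    [0.6, -11.8, -0.35, 11, 0.84],
    [0.6, -11.8, -0.35, 13, 0.98],
    [0.6, -11.8, -0.35, 15, 1.12],
    [0.6, -11.8, -0.35, 17, 1.26],
    [0.6, -11.8, -0.35, 17.3, 1.4]
  ],
  "force": 30
}}

```text
time_s: 2.2
ee_pos: [0.5276, 0.0338, 0.0778]
tcp_rot: [-2.371, -2.057, 0.005]
ft_force: [-0.1, 0.3, 0.8]
opening: 0.0516
```

```bash
python3 -c "
from h import *
go(-9,22,35,90)
im,d=grab('wrist','w2');cv2.imwrite('pics/w2b.png',cv2.resize(im[:,:,::-1],(800,600)))"
```

```text
t 2.2 now stand [-16.9  28.8] 77.8 toolx deg 94.97 j [ 0.06  0.37 -0.31  0.9  -0.    1.78] f [-0.1  0.3  0.8] op 0.0516
  delta cm [-0.74  0.75  4.27] turn 0.0868
```

View pics/w2b.png

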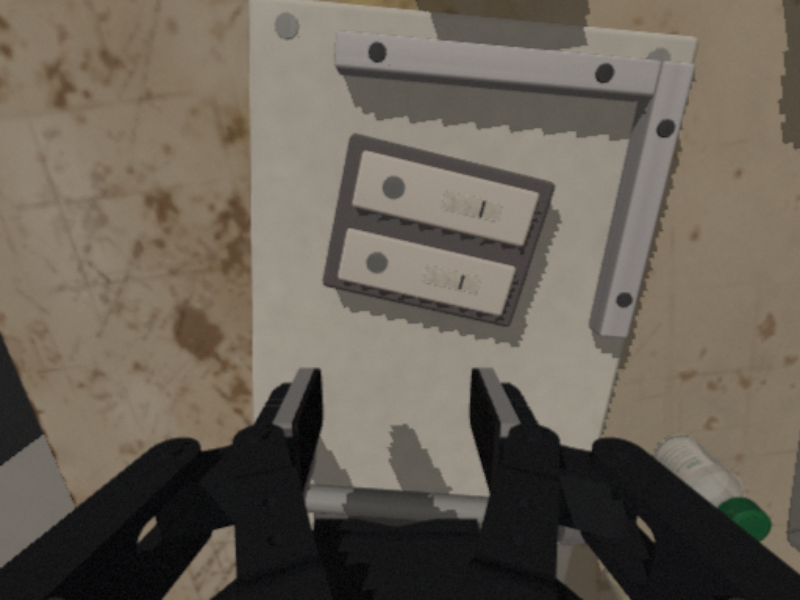

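The fingers stand clear of the carrier, with tips near (305,375) and (485,375). The carrier's near edge runs from (325,285) to (508,325). Next I'll measure how far the tips reach.

```bash
python3 -c "
from h import *
P=cloud('w2'); z=np.load('pics/w2.npz'); r=R.from_rotvec(z['r'])
T=r.inv().apply((P.reshape(-1,3)-z['p'])).reshape(384,512,3)*1000
for v in (236,238,240,245,250,260): print(v,[T[v,u].round(0).tolist() for u in (188,195,200,204,306,310)])
"
```

```text
236 [[-14.0, -48.0, 67.0], [12.0, -31.0, 13.0], [11.0, -28.0, 14.0], [11.0, -26.0, 14.0], [11.0, 26.0, 14.0], [12.0, 28.0, 13.0]]
238 [[-15.0, -48.0, 67.0], [11.0, -30.0, 11.0], [12.0, -28.0, 11.0], [10.0, -26.0, 13.0], [11.0, 26.0, 12.0], [11.0, 28.0, 11.0]]
240 [[-17.0, -48.0, 68.0], [12.0, -30.0, 8.0], [12.0, -27.0, 8.0], [9.0, -26.0, 14.0], [12.0, 25.0, 8.0], [11.0, 28.0, 10.0]]
245 [[11.0, -33.0, 4.0], [12.0, -29.0, 3.0], [11.0, -27.0, 5.0], [7.0, -26.0, 12.0], [10.0, 25.0, 5.0], [11.0, 26.0, 3.0]]
250 [[11.0, -31.0, -1.0], [12.0, -28.0, -3.0], [9.0, -27.0, 3.0], [4.0, -26.0, 11.0], [9.0, 25.0, 4.0], [11.0, 25.0, -2.0]]
260 [[12.0, -29.0, -12.0], [10.0, -27.0, -9.0], [5.0, -26.0, 0.0], [-1.0, -26.0, 10.0], [3.0, 25.0, 4.0], [8.0, 25.0, -5.0]]
```

{"fn": "drive_tool", "kwargs": {
  "deltas": [
    [0.6, -0.75, 0.75, 0, 0.087],
    [0.6, -0.75, 0.75, 0, 0.087],
    [0.6, -0.75, 0.75, 1, 0.087],
    [0.6, -0.75, 0.75, 2, 0.087],
    [0.6, -0.75, 0.75, 3, 0.087],
    [0.6, -0.75, 0.75, 4, 0.087],
    [0.6, -0.75, 0.75, 4.5, 0.087],
    [0.6, -0.75, 0.75, 4.9, 0.087],
    [0.6, -0.75, 0.75, 4.9, 0.087],
    [0.6, -0.75, 0.75, 4.9, 0.087]
  ]
}}

```text
time_s: 3.25
ee_pos: [0.5358, 0.0255, 0.0314]
tcp_rot: [2.455, 1.96, 0.0]
ft_force: [0.2, 0.7, 0.3]
opening: 0.0512
```

```bash
python3 -c "
from h import *
go(-9,64,28,90)"
```

```text
t 3.25 now stand [-7.1 22.5] 31.4 toolx deg 90.33 j [ 0.05  0.43 -0.35  0.79 -0.    1.84] f [0.2 0.7 0.3] op 0.0512
  delta cm [ 4.16 -0.17  0.34] turn 0.0058
```

{"fn": "drive_tool", "kwargs": {
  "deltas": [
    [0.6, 0, -0.1, 0.2, 0.006],
    [0.6, 0.5, -0.1, 0.3, 0.006],
    [0.6, 1, -0.1, 0.3, 0.006],
    [0.6, 1.5, -0.1, 0.3, 0.006],
    [0.6, 2, -0.1, 0.3, 0.006],
    [0.6, 2.4, -0.1, 0.3, 0.006],
    [0.6, 2.8, -0.1, 0.3, 0.006],
    [0.6, 3.2, -0.1, 0.3, 0.006],
    [0.6, 3.6, -0.1, 0.3, 0.006],
    [0.6, 3.8, -0.1, 0.3, 0.006]
  ]
}}

```text
time_s: 4.25
ee_pos: [0.5433, 0.0625, 0.0288]
tcp_rot: [2.459, 1.952, -0.001]
ft_force: [-1.7, -7.3, 7.3]
opening: 0.0512
```

```bash
python3 -c "
from h import *
go(-9,64,28,90)
im,d=grab('wrist','w3');cv2.imwrite('pics/w3b.png',cv2.resize(im[:,:,::-1],(800,600)))"
```

```text
t 4.25 now stand [-8.1 60.2] 28.8 toolx deg 89.97 j [ 0.12  0.44 -0.33  0.8  -0.    1.92] f [-1.7 -7.3  7.3] op 0.0512
  delta cm [ 0.38 -0.09  0.08] turn -0.0004
```

View pics/w3b.png

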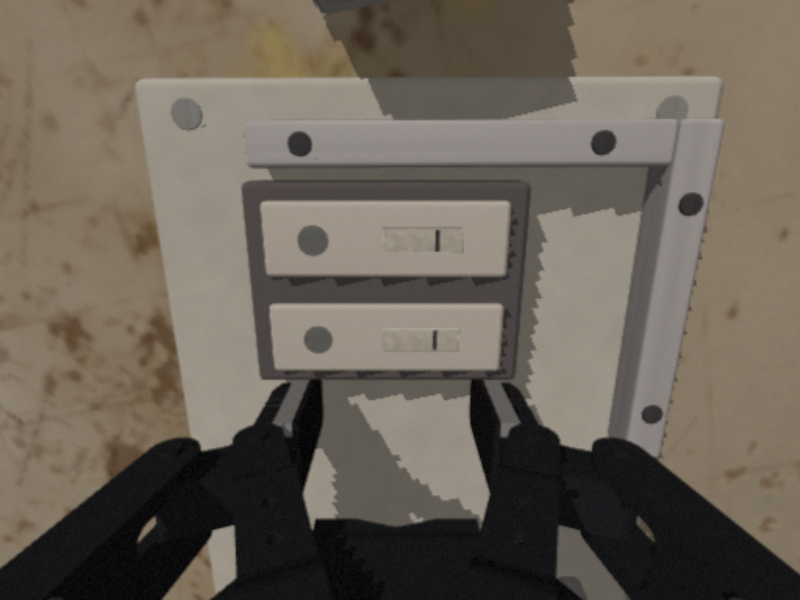

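The carrier is now square, about 4 mm short of the side stop. An upward force of 7 N suggests the tips are rubbing the plate, so I'll rise 1 mm and finish the y push.

{"fn": "drive_tool", "kwargs": {
  "deltas": [
    [0.6, 0, 0, -0.12, 0],
    [0.6, 0.1, 0, -0.12, 0],
    [0.6, 0.2, 0, -0.12, 0],
    [0.6, 0.3, 0, -0.12, 0],
    [0.6, 0.38, 0, -0.12, 0],
    [0.6, 0.45, 0, -0.12, 0],
    [0.6, 0.5, 0, -0.12, 0],
    [0.6, 0.5, 0, -0.12, 0],
    [0.6, 0.5, 0, -0.12, 0],
    [0.6, 0.5, 0, -0.12, 0]
  ]
}}

```text
time_s: 5.3
ee_pos: [0.5439, 0.0661, 0.0295]
tcp_rot: [2.46, 1.951, -0.004]
ft_force: [-2.6, -10.6, 4.3]
opening: 0.0511
```

```bash
python3 -c "
from h import *
go(-9,64,28,90)
im,d=grab('wrist','w4');cv2.imwrite('pics/w4b.png',cv2.resize(im[80:260,140:480,::-1],(800,424)))"
```

```text
t 5.3 now stand [-8.4 63.9] 29.5 toolx deg 89.93 j [ 0.12  0.45 -0.33  0.8  -0.    1.92] f [ -2.6 -10.6   4.3] op 0.0511
  delta cm [ 0.01 -0.06  0.15] turn -0.0013
```

View pics/w4b.png

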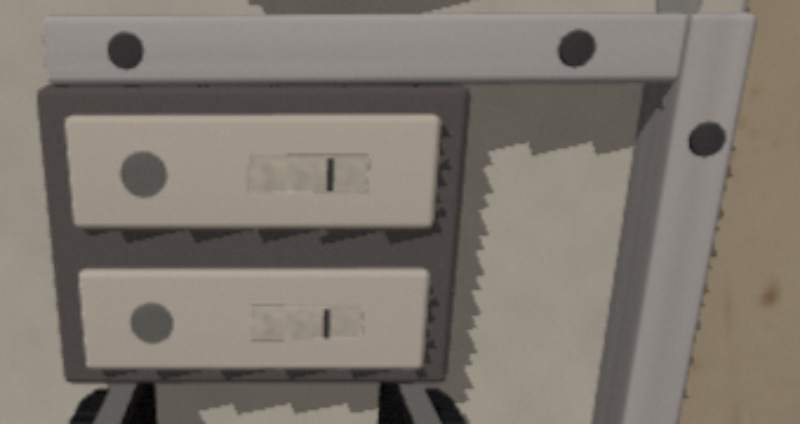

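{"fn": "drive_tool", "kwargs": {
  "deltas": [
    [0.6, 0.05, 0, -0.05, 0],
    [0.6, 0.1, 0, -0.05, 0],
    [0.6, 0.15, 0, -0.05, 0],
    [0.6, 0.2, 0, -0.05, 0],
    [0.6, 0.2, 0, -0.05, 0],
    [0.6, 0.2, 0, -0.05, 0],
    [0.6, 0.2, 0, -0.05, 0],
    [0.6, 0.2, 0, -0.05, 0],
    [0.6, 0.2, 0, -0.05, 0],
    [0.6, 0.2, 0, -0.05, 0]
  ]
}}

```text
time_s: 6.35
ee_pos: [0.5439, 0.0663, 0.0296]
tcp_rot: [2.459, 1.948, -0.009]
ft_force: [-1.0, -20.2, 1.8]
opening: 0.0512
```

```bash
python3 -c "
from h import *
go(-64,105,110,180)
im,d=grab('wrist','w5');cv2.imwrite('pics/w5b.png',cv2.resize(im[80:260,140:480,::-1],(800,424)))"
```

```text
t 6.35 now stand [-8.4 64.1] 29.6 toolx deg 89.87 j [ 0.12  0.45 -0.32  0.8  -0.01  1.93] f [ -1.  -20.2   1.8] op 0.0512
  delta cm [ 4.02 -5.56 -8.07] turn -1.573
```

View pics/w5b.png

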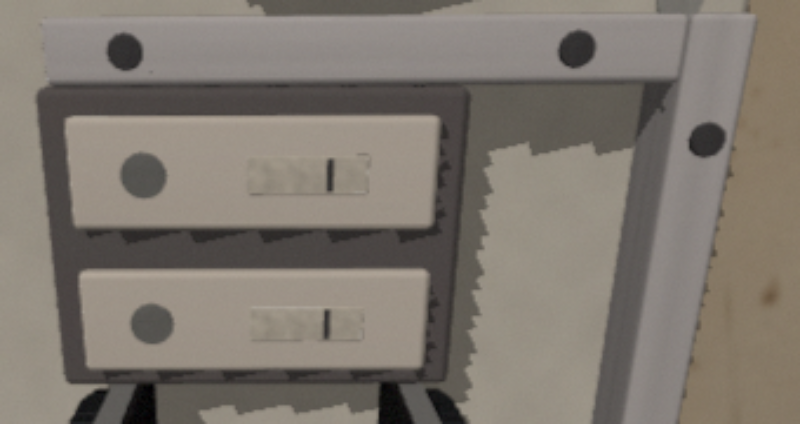

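{"fn": "drive_tool", "kwargs": {
  "deltas": [
    [0.6, -0.5, 0, 0, 0],
    [0.6, -1.2, 0, 0, 0],
    [0.6, -1.2, 0, -3, 0],
    [0.6, -1.2, 0, -7, 0],
    [0.6, 0, -2, -8, -0.14],
    [0.6, 2, -4, -8, -0.28],
    [0.6, 3.7, -7, -8, -0.42],
    [0.6, 3.7, -7.2, -8, -0.56],
    [0.6, 3.7, -7.2, -8, -0.7],
    [0.6, 3.7, -7.2, -8, -0.84]
  ]
}}

```text
time_s: 7.4
ee_pos: [0.4827, 0.1226, 0.1102]
tcp_rot: [-1.441, -2.792, -0.001]
ft_force: [-0.2, 0.7, -0.1]
opening: 0.051
```

{"fn": "drive_tool", "kwargs": {
  "deltas": [
    [0.35, 0, 0, 0, -0.14],
    [0.35, 0, 0, 0, -0.28],
    [0.35, 0, 0, 0, -0.42],
    [0.35, 0, 0, 0, -0.56],
    [0.35, 0, 0, 0, -0.7],
    [0.35, 0, 0, 0, -0.73],
    [0.35, 0, 0, 0, -0.73],
    [0.35, 0, 0, 0, -0.73],
    [0.35, 0, 0, 0, -0.73],
    [0.35, 0, 0, 0, -0.73]
  ]
}}

```text
time_s: 8.4
ee_pos: [0.483, 0.122, 0.11]
tcp_rot: [-0.361, -3.121, -0.0]
ft_force: [-0.1, 0.2, 0.2]
opening: 0.03
```

```bash
python3 -c "
from h import *
go(-80,102,32,180)
im,d=grab('wrist','w6');cv2.imwrite('pics/w6b.png',cv2.resize(im[:,:,::-1],(800,600)))
P=cloud('w6'); z=np.load('pics/w6.npz'); r=R.from_rotvec(z['r'])
T=r.inv().apply((P.reshape(-1,3)-z['p'])).reshape(384,512,3)*1000
m=(abs(T[...,1])<45)&(T[...,2]<26)&(T[...,2]>0)&(abs(T[...,0])<20); q=T[m]; print(len(q),np.percentile(q[:,2],[90,99,100]),np.percentile(q[:,1],[0,5,50,95,100]),q[:,0].max())
"
```

```text
t 8.4 now stand [-80.4 104.5] 110.0 toolx deg 179.91 j [ 0.25  0.29 -0.34  0.95  0.    0.48] f [-0.1  0.2  0.2] op 0.03
  delta cm [-0.04 -0.25  7.8 ] turn -0.0016
1076 [15.80246803 20.07940546 20.75712636] [-28.23960477 -26.0802023   15.16100869  26.8739921   28.85776386] 12.843126580286484
```

View pics/w6b.png

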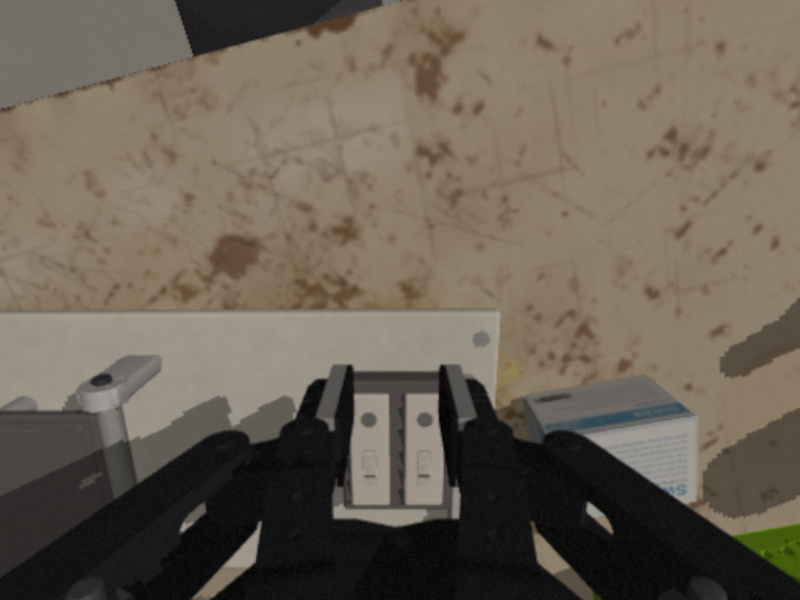

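{"fn": "drive_tool", "kwargs": {
  "deltas": [
    [0.35, 0, -0.4, 2, 0],
    [0.35, 0, -0.4, 4, 0],
    [0.35, 0, -0.4, 6, 0],
    [0.35, 0, -0.4, 7.2, 0],
    [0.35, 0, -0.4, 7.5, 0],
    [0.35, 0, -0.4, 7.6, 0],
    [0.35, 0, -0.4, 7.6, 0],
    [0.35, -0.5, -0.4, 7.6, 0],
    [0.35, -1, -0.4, 7.6, 0],
    [0.35, -1.5, -0.4, 7.6, 0]
  ]
}}

```text
time_s: 9.45
ee_pos: [0.4976, 0.1146, 0.0345]
tcp_rot: [0.36, 3.12, 0.0]
ft_force: [0.6, 0.1, 0.1]
opening: 0.0299
```

```bash
python3 -c "
from h import *
go(-26,100,33.5,180)"
```

```text
t 9.45 now stand [-64.5 100.6] 34.5 toolx deg 179.94 j [ 0.23  0.39 -0.41  0.77 -0.    0.46] f [0.6 0.1 0.1] op 0.0299
  delta cm [-3.85 -0.06  0.1 ] turn -0.0011
```

{"fn": "drive_tool", "kwargs": {
  "deltas": [
    [0.35, -0.4, 0, 0, 0],
    [0.35, -0.8, 0, 0, 0],
    [0.35, -1.2, 0, 0, 0],
    [0.35, -1.6, 0, 0, 0],
    [0.35, -2, 0, 0, 0],
    [0.35, -2.4, 0, 0, 0],
    [0.35, -2.8, 0, 0, 0],
    [0.35, -3.1, 0, 0, 0],
    [0.35, -3.3, 0, 0, 0],
    [0.35, -3.4, 0, 0, 0]
  ]
}}

```text
time_s: 10.45
ee_pos: [0.53, 0.1068, 0.034]
tcp_rot: [-0.36, -3.121, 0.0]
ft_force: [-1.7, 0.4, 0.4]
opening: 0.0302
```

```bash
python3 -c "
from h import *
go(-26,100,33.5,180)
im,d=grab('wrist','w7');cv2.imwrite('pics/w7b.png',cv2.resize(im[180:,150:400,::-1],(735,600)))"
```

```text
t 10.45 now stand [-31.2 100.4] 34.0 toolx deg 179.93 j [ 0.2   0.43 -0.34  0.8  -0.    0.43] f [-1.7  0.4  0.4] op 0.0302
  delta cm [-0.52 -0.04  0.05] turn -0.0012
```

View pics/w7b.png

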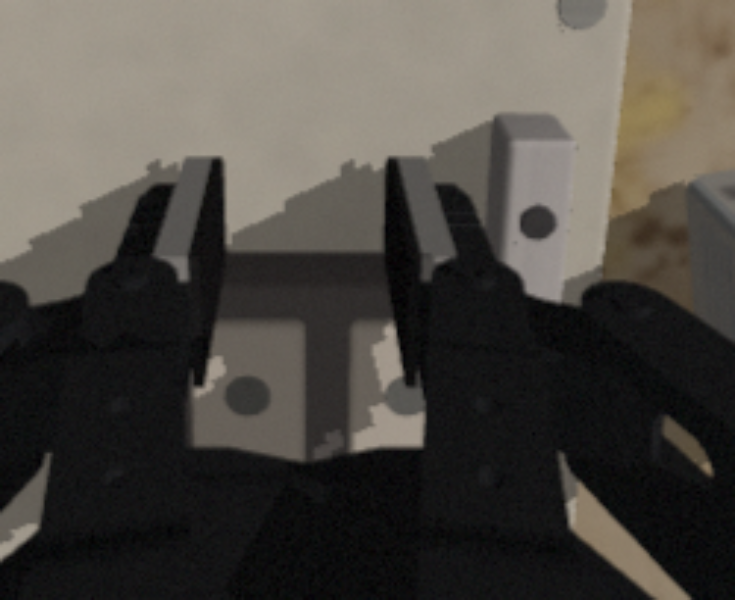

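The carrier slides with under 2 N and has about 5 mm left. I'll push it on gently into the rear stop.

{"fn": "drive_tool", "kwargs": {
  "deltas": [
    [0.35, -0.1, 0, 0, 0],
    [0.35, -0.2, 0, 0, 0],
    [0.35, -0.3, 0, 0, 0],
    [0.35, -0.4, 0, 0, 0],
    [0.35, -0.5, 0, 0, 0],
    [0.35, -0.55, 0, 0, 0],
    [0.35, -0.6, 0, 0, 0],
    [0.35, -0.65, 0, 0, 0],
    [0.35, -0.65, 0, 0, 0],
    [0.35, -0.65, 0, 0, 0]
  ]
}}

```text
time_s: 11.5
ee_pos: [0.5362, 0.1054, 0.034]
tcp_rot: [0.36, 3.121, -0.0]
ft_force: [-0.9, -0.0, -1.0]
opening: 0.03
```

```bash
python3 -c "
from h import *
go(-26,100,33.5,180)"
```

```text
t 11.5 now stand [-24.8 100.4] 34.0 toolx deg 179.93 j [ 0.19  0.44 -0.33  0.81 -0.    0.42] f [-0.9 -0.  -1. ] op 0.03
  delta cm [ 0.12 -0.04  0.05] turn -0.0012
```

{"fn": "drive_tool", "kwargs": {
  "deltas": [
    [0.35, -0.05, 0, 0, 0],
    [0.35, -0.1, 0, 0, 0],
    [0.35, -0.15, 0, 0, 0],
    [0.35, -0.2, 0, 0, 0],
    [0.35, -0.25, 0, 0, 0],
    [0.35, -0.3, 0, 0, 0],
    [0.35, -0.3, 0, 0, 0],
    [0.35, -0.3, 0, 0, 0],
    [0.35, -0.3, 0, 0, 0],
    [0.35, -0.3, 0, 0, 0]
  ]
}}

```text
time_s: 12.5
ee_pos: [0.5367, 0.1052, 0.0339]
tcp_rot: [-0.359, -3.117, -0.001]
ft_force: [-10.8, 3.2, 8.8]
opening: 0.0299
```

```bash
python3 -c "
from h import *
go(-26,100,33.5,180)
im,d=grab('wrist','w8');cv2.imwrite('pics/w8b.png',cv2.resize(im[180:,150:400,::-1],(735,600)))
z=np.load('pics/w8.npz'); print(z['p'])
P=cloud('w8'); s=st(P); m=(P[...,2]>.02)&(P[...,2]<.027)&(s[...,1]>90)&(s[...,1]<108)&(abs(s[...,0])<70); print(m.sum(), np.percentile(s[m][:,0],[0,2,5]))"
```

```text
t 12.5 now stand [-24.3 100.3] 33.9 toolx deg 179.98 j [ 0.19  0.44 -0.32  0.81  0.    0.42] f [-10.8   3.2   8.8] op 0.0299
  delta cm [ 0.17 -0.03  0.05] turn -0.0004
[0.5366934  0.10517893 0.0339444 ]
1264 [-15.76495609 -14.95180763 -14.6131309 ]
```

View pics/w8b.png

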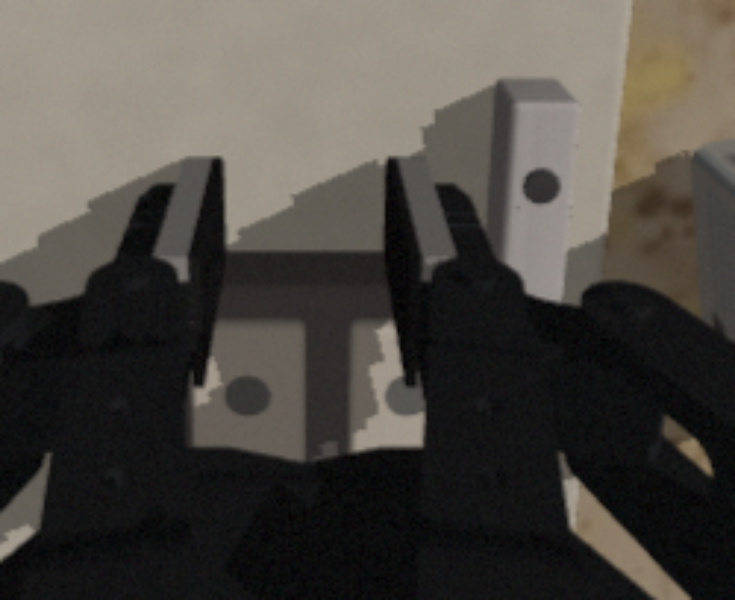

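Firm contact (11 N) with no more motion, and the front edge is at x≈-15, which is home. I'll back off, lift and check.

{"fn": "drive_tool", "kwargs": {
  "deltas": [
    [0.35, 0.5, 0, 0, 0],
    [0.35, 1.2, 0, 0, 0],
    [0.35, 1.8, 0, 0, 0],
    [0.35, 2, 0, -3, 0],
    [0.35, 3, 0, -6, 0],
    [0.35, 5, 0, -9, 0],
    [0.35, 7, 0, -12, 0],
    [0.35, 9, 0, -14, 0],
    [0.35, 10, 0, -14, 0],
    [0.35, 10, 0, -14, 0]
  ]
}}

```text
time_s: 13.55
ee_pos: [0.4407, 0.1277, 0.1741]
tcp_rot: [0.359, 3.12, 0.0]
ft_force: [-0.7, 0.6, 0.6]
opening: 0.0299
```

```bash
cat > top.py <<'E'
from h import *
import sys
f=sys.argv[1]; grab('wrist',f)
P=cloud(f).reshape(-1,3); s=st(P); m=(P[:,2]>.018)&(P[:,2]<.033)&(abs(s[:,0])<90)&(s[:,1]>0)&(s[:,1]<165)
g=np.zeros((600,800,3),np.uint8)
for q,zz in zip(s[m],P[m,2]): cv2.circle(g,(int((q[1]+0)*4.5),int((q[0]+70)*4)),1,(0,255,0) if zz<.0265 else (0,0,255),-1)
for v in range(0,170,10): cv2.line(g,(int(v*4.5),0),(int(v*4.5),600),(60,60,60),1)
for v in range(-70,80,10): cv2.line(g,(0,(v+70)*4),(800,(v+70)*4),(60,60,60),1)
cv2.imwrite(f'pics/{f}t.png',g)
im=cv2.imread(f'pics/{f}.png'); cv2.imwrite(f'pics/{f}b.png',cv2.resize(im,(800,600)))
go(0,-150,110,180)
E
python3 top.py w9
```

```text
t 13.6 now stand [-122.2  100.5] 173.6 toolx deg 179.97 j [ 0.28  0.17 -0.31  1.09 -0.    0.51] f [ 0.5 -0.2 -0.3] op 0.0297
  delta cm [-12.23 -25.04   6.37] turn -0.0005
```

View pics/w9t.png

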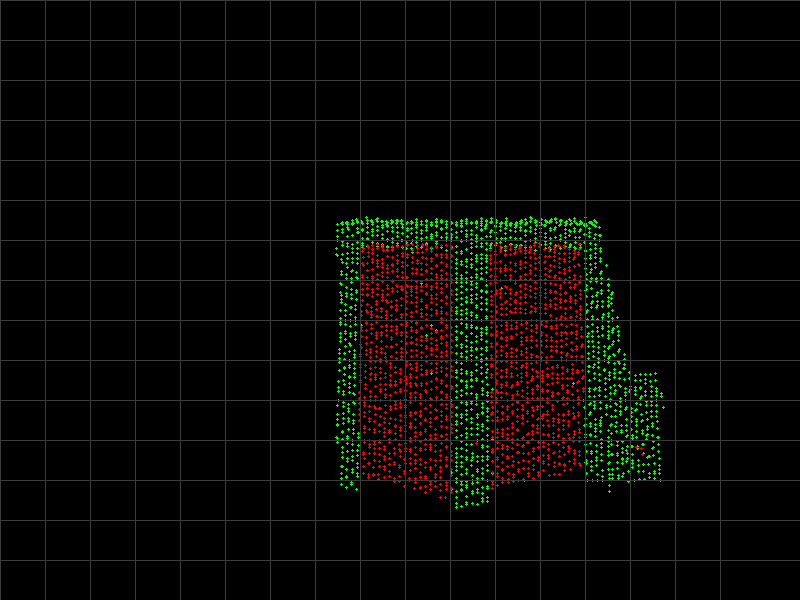

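View pics/w9b.png

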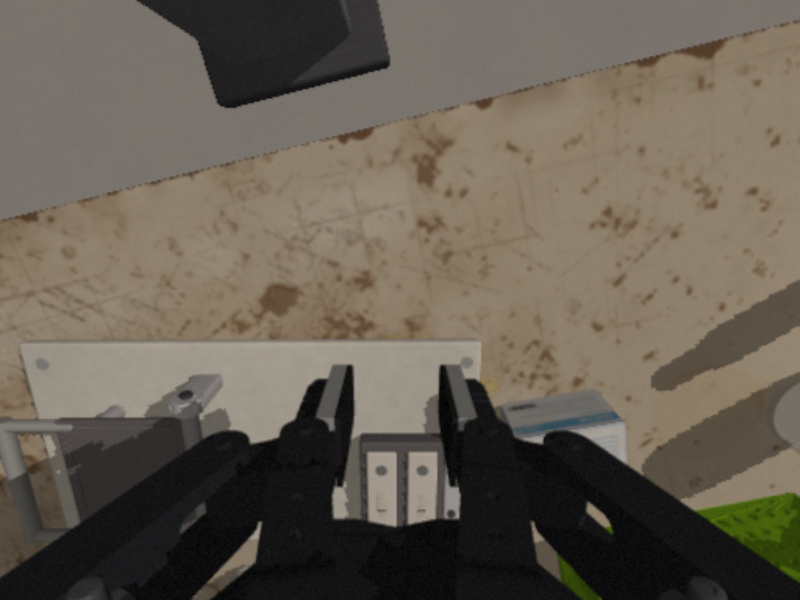

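The carrier is square and home: its front edge is at -15.5 and its right edge at 74.9, against nominal -15 and 75 mm. Now for the bar.

{"fn": "drive_tool", "kwargs": {
  "deltas": [
    [0.35, 0, -3, 0, 0],
    [0.35, 0, -7, 0, 0],
    [0.35, 0, -11, 0, 0],
    [0.35, 0, -15, 0, 0],
    [0.35, -2, -18.5, 0, 0],
    [0.35, -4, -22, 0, 0],
    [0.35, -6, -25, 1, 0],
    [0.35, -7, -25, 2, 0],
    [0.35, -7, -25, 3, 0],
    [0.35, -7, -25, 3, 0]
  ]
}}

```text
time_s: 14.6
ee_pos: [0.4515, -0.1311, 0.1416]
tcp_rot: [-0.36, -3.116, -0.001]
ft_force: [-0.0, 0.7, 1.0]
opening: 0.0303
```

```bash
python3 top.py w10; python3 -c "
from h import *
P=cloud('w10').reshape(-1,3); s=st(P); m=(P[:,2]>.025)&(P[:,2]<.07)&(s[:,1]<-20)&(s[:,1]>-180)&(abs(s[:,0])<90)
g=np.zeros((600,800,3),np.uint8)
for q,zz in zip(s[m],P[m,2]): cv2.circle(g,(int((q[1]+190)*4.5),int((q[0]+75)*4)),1,(0,255,0) if zz<.048 else (0,0,255),-1)
cv2.imwrite('pics/w10f.png',g)
b=m&(s[:,1]<-140)&(abs(s[:,0])<38)
print(b.sum(), P[b,2].max() if b.any() else 0, np.percentile(s[b],[1,50,99],axis=0) if b.any() else 0)
for x0 in range(-60,60,10):
  c=b&(abs(s[:,0]-x0)<5); 
  if c.sum()>5: print(x0,c.sum(),np.percentile(s[c,1],[2,98]).round(1),P[c,2].max().round(4))
"
```

```text
t 14.65 now stand [ -53.5 -148.9] 142.6 toolx deg 179.98 j [-0.28  0.21 -0.34  1.02  0.   -0.05] f [-0.1 -0.1  0.1] op 0.0298
  delta cm [-5.37 -0.11  3.25] turn -0.0003
998 0.052632661743548 [[ -37.48876185 -155.17921898]
 [  -3.26157503 -150.04547045]
 [  36.88720464 -144.93362767]]
-40 48 [-154.9 -145.1] 0.0516
-30 146 [-155.  -145.1] 0.052
-20 143 [-155.1 -145.1] 0.052
-10 137 [-155.2 -145. ] 0.0519
0 133 [-155.3 -145. ] 0.0521
10 123 [-154.5 -145. ] 0.0516
20 119 [-154.5 -144.9] 0.0526
30 115 [-154.6 -144.9] 0.0517
40 34 [-154.7 -144.9] 0.0514
```

View pics/w10b.png

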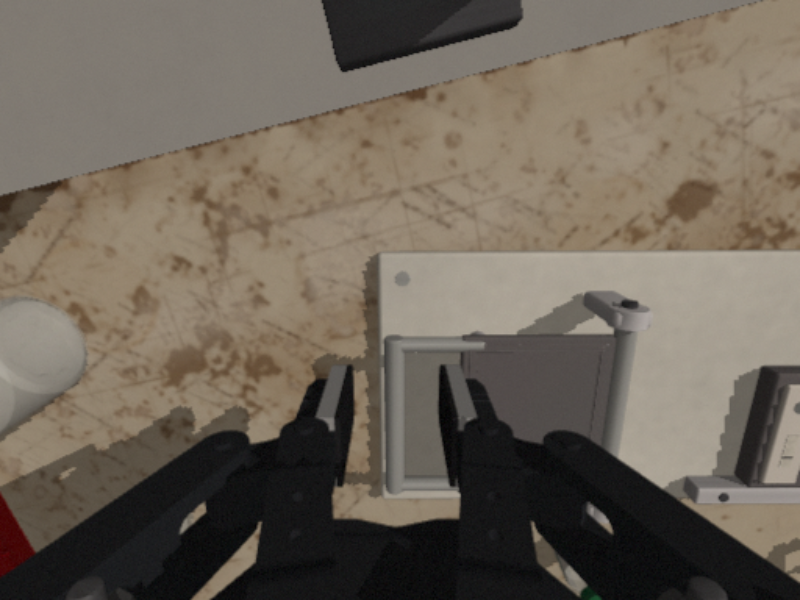

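View pics/w10t.png

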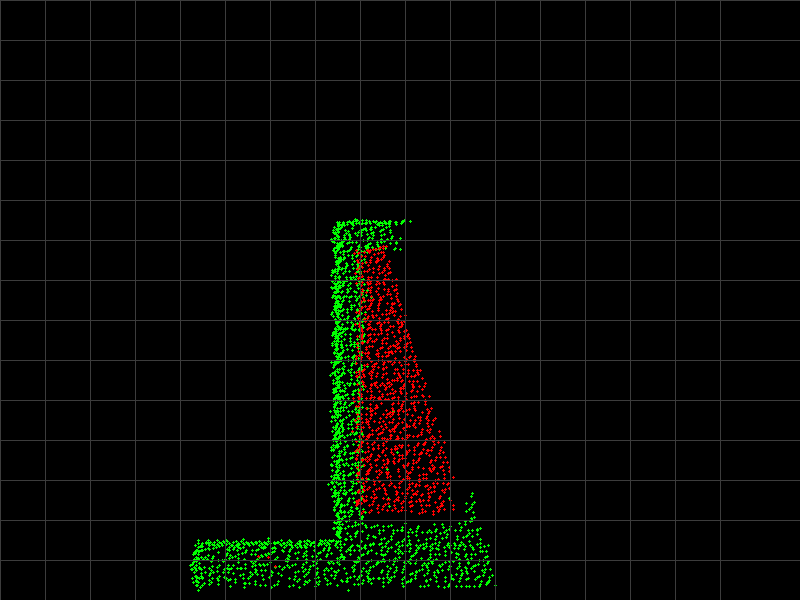

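The bar is at stand y=-150.0 with its top at about 51 mm, as expected. The carrier shows no gap to the rear stop. I'll go over the bar and down.

{"fn": "drive_tool", "kwargs": {
  "deltas": [
    [0.35, -2, -0.1, 0, 0],
    [0.35, -4, -0.1, 0, 0],
    [0.35, -5.4, -0.1, 1, 0],
    [0.35, -5.4, -0.1, 2.5, 0],
    [0.35, -5.4, -0.1, 3.5, 0],
    [0.35, -5.4, -0.1, 4.5, 0],
    [0.35, -5.4, -0.1, 5, 0],
    [0.35, -5.4, -0.1, 5, 0],
    [0.35, -5.4, -0.1, 5, 0],
    [0.35, -5.4, -0.1, 5, 0]
  ]
}}

```text
time_s: 15.65
ee_pos: [0.5054, -0.1452, 0.0946]
tcp_rot: [0.36, 3.12, -0.0]
ft_force: [0.6, -0.1, 0.0]
opening: 0.0295
```

```bash
python3 -c "
from h import *
go(0,-150,48,180)
im,d=grab('wrist','w11');cv2.imwrite('pics/w11b.png',cv2.resize(im[:,:,::-1],(800,600)))"
```

```text
t 15.65 now stand [   2.1 -150.7] 94.6 toolx deg 179.93 j [-0.28  0.34 -0.3   0.93 -0.   -0.05] f [ 0.6 -0.1  0. ] op 0.0295
  delta cm [0.21 0.07 4.66] turn -0.0012
```

View pics/w11b.png

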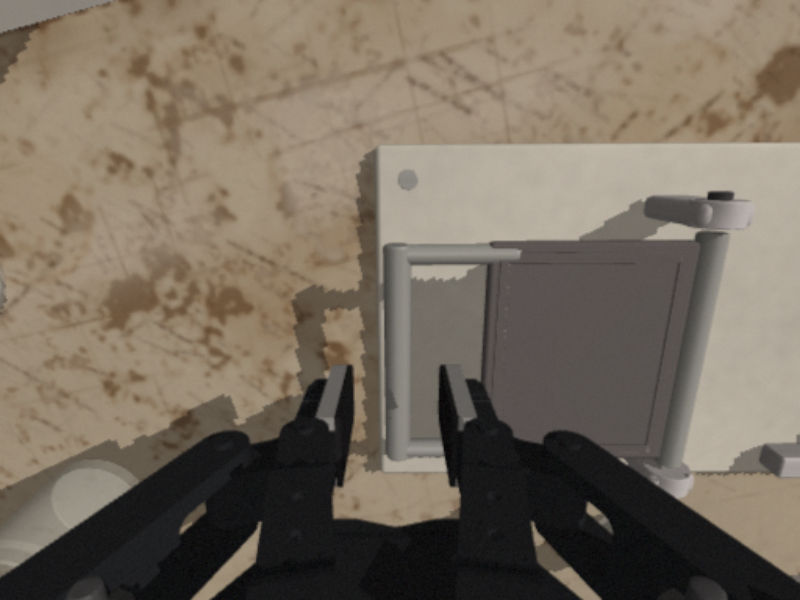

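The bar (x≈397) is centred between the fingers (345, 450). I'll go down and close on it.

{"fn": "drive_tool", "kwargs": {
  "deltas": [
    [0.3, 0.2, 0.07, 1, 0],
    [0.3, 0.2, 0.07, 2, 0],
    [0.3, 0.2, 0.07, 3, 0],
    [0.3, 0.2, 0.07, 4, 0],
    [0.3, 0.2, 0.07, 4.5, 0],
    [0.3, 0.2, 0.07, 4.6, 0],
    [0.3, 0.2, 0.07, 4.6, 0],
    [0.3, 0.2, 0.07, 4.6, 0],
    [0.3, 0.2, 0.07, 4.6, 0],
    [0.3, 0.2, 0.07, 4.6, 0]
  ]
}}

```text
time_s: 16.7
ee_pos: [0.5036, -0.1441, 0.0484]
tcp_rot: [0.36, 3.12, -0.0]
ft_force: [-0.8, -0.8, -0.5]
opening: 0.026
```

{"fn": "drive_tool", "kwargs": {
  "deltas": [
    [0.2, 0, 0, 0, 0],
    [0.1, 0, 0, 0, 0],
    [0.05, 0, 0, 0, 0],
    [0, 0, 0, 0, 0],
    [0, 0, 0, 0, 0],
    [0, 0, 0, 0, 0],
    [0, 0, 0, 0, 0],
    [0, 0, 0, 0, 0],
    [0, 0, 0, 0, 0],
    [0, 0, 0, 0, 0]
  ],
  "force": 40
}}

```text
time_s: 17.7
ee_pos: [0.5035, -0.1442, 0.0482]
tcp_rot: [0.36, 3.121, -0.001]
ft_force: [-1.8, -2.3, 5.4]
opening: 0.0096
```

```bash
python3 -c "
from h import *
go(0,-150,48,180)
im,d=grab('wrist','w12');cv2.imwrite('pics/w12b.png',cv2.resize(im[:,:,::-1],(800,600)))
for k in range(0,95,10):
  t=np.radians(k); print(k, 'tool y %.2f z %.2f'%(12*(1-np.cos(t)),-12*np.sin(t)))"
```

```text
t 17.7 now stand [-1.000e-01 -1.501e+02] 48.2 toolx deg 179.93 j [-0.28  0.39 -0.36  0.82 -0.   -0.05] f [-1.8 -2.3  5.4] op 0.0096
  delta cm [-0.01  0.01  0.02] turn -0.0012
0 tool y 0.00 z -0.00
10 tool y 0.18 z -2.08
20 tool y 0.72 z -4.10
30 tool y 1.61 z -6.00
40 tool y 2.81 z -7.71
50 tool y 4.29 z -9.19
60 tool y 6.00 z -10.39
70 tool y 7.90 z -11.28
80 tool y 9.92 z -11.82
90 tool y 12.00 z -12.00
```

View pics/w12b.png

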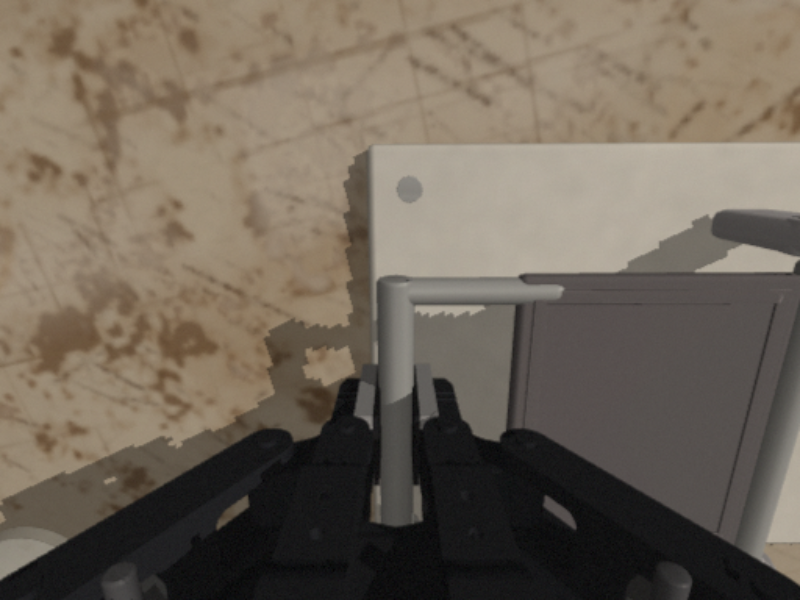

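The bar is held between the pads (opening 9.6 mm). I'll swing up along the 120 mm arc, first to 40°.

{"fn": "drive_tool", "kwargs": {
  "deltas": [
    [0, 0.0, 0.01, -0.5, 0],
    [0, 0, 0.05, -1.05, 0],
    [0, 0, 0.18, -2.08, 0],
    [0, 0, 0.41, -3.11, 0],
    [0, 0, 0.72, -4.1, 0],
    [0, 0, 1.12, -5.07, 0],
    [0, 0, 1.61, -6, 0],
    [0, 0, 2.17, -6.88, 0],
    [0, 0, 2.81, -7.71, 0],
    [0, 0, 2.81, -7.71, 0]
  ]
}}

```text
time_s: 18.75
ee_pos: [0.5095, -0.1179, 0.1272]
tcp_rot: [0.361, 3.12, -0.007]
ft_force: [-5.1, -13.2, 9.0]
opening: 0.0094
```

```bash
python3 -c "
from h import *
go(0,-30-120*np.cos(np.radians(40)),48+120*np.sin(np.radians(40)),180)
im,d=grab('wrist','w13');cv2.imwrite('pics/w13b.png',cv2.resize(im[:,:,::-1],(800,600)))
im,d=grab('side','s13');cv2.imwrite('pics/s13b.png',cv2.resize(im[120:280,150:360,::-1],(788,600)))
for k in range(40,100,5):
  t=np.radians(k); print(k, 'tool y %.2f z %.2f'%(12*(1-np.cos(t))-2.81,-12*np.sin(t)+7.71))"
```

```text
t 18.75 now stand [-1.000e-01 -1.232e+02] 127.2 toolx deg 179.89 j [-0.23  0.31 -0.25  1.01 -0.    0.01] f [ -5.1 -13.2   9. ] op 0.0094
  delta cm [-0.01  0.13  0.2 ] turn -0.0019
40 tool y -0.00 z -0.00
45 tool y 0.70 z -0.78
50 tool y 1.48 z -1.48
55 tool y 2.31 z -2.12
60 tool y 3.19 z -2.68
65 tool y 4.12 z -3.17
70 tool y 5.09 z -3.57
75 tool y 6.08 z -3.88
80 tool y 7.11 z -4.11
85 tool y 8.14 z -4.24
90 tool y 9.19 z -4.29
95 tool y 10.24 z -4.24
```

View pics/w13b.png

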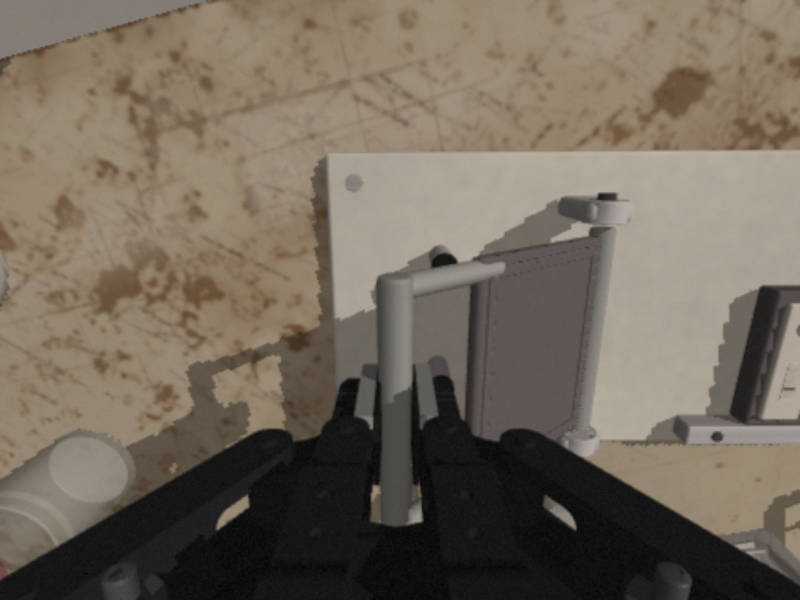

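View pics/s13b.png

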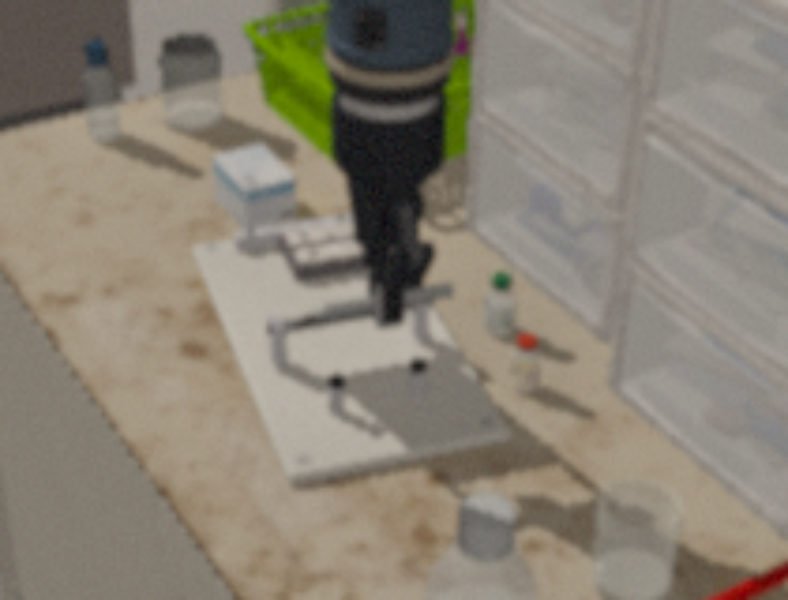

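The flap is following at about 40°, with some radial strain (~15 N outward). I'll ease the grip to 20 N, add about 1 mm of radius and go on to 70°.

{"fn": "drive_tool", "kwargs": {
  "deltas": [
    [0, 0, -0.1, -0.1, 0],
    [0, 0, -0.1, -0.1, 0],
    [0, 0, 0.3, -0.5, 0],
    [0, 0, 0.62, -0.88, 0],
    [0, 0, 1.4, -1.58, 0],
    [0, 0, 2.24, -2.22, 0],
    [0, 0, 3.13, -2.78, 0],
    [0, 0, 4.07, -3.27, 0],
    [0, 0, 5.05, -3.68, 0],
    [0, 0, 5.05, -3.68, 0]
  ],
  "force": 20
}}

```text
time_s: 19.85
ee_pos: [0.5213, -0.0669, 0.1639]
tcp_rot: [0.359, 3.12, -0.001]
ft_force: [-4.8, -4.8, 14.3]
opening: 0.0096
```

```bash
python3 -c "
from h import *
go(0,-30-120*np.cos(np.radians(70)),48+120*np.sin(np.radians(70)),180)
im,d=grab('wrist','w14');cv2.imwrite('pics/w14b.png',cv2.resize(im[:,:,::-1],(800,600)))
"
```

```text
t 19.85 now stand [ -0.3 -70.8] 163.9 toolx deg 179.97 j [-0.13  0.28 -0.19  1.1  -0.    0.1 ] f [-4.8 -4.8 14.3] op 0.0096
  delta cm [-0.03 -0.02  0.31] turn -0.0005
```

View pics/w14b.png

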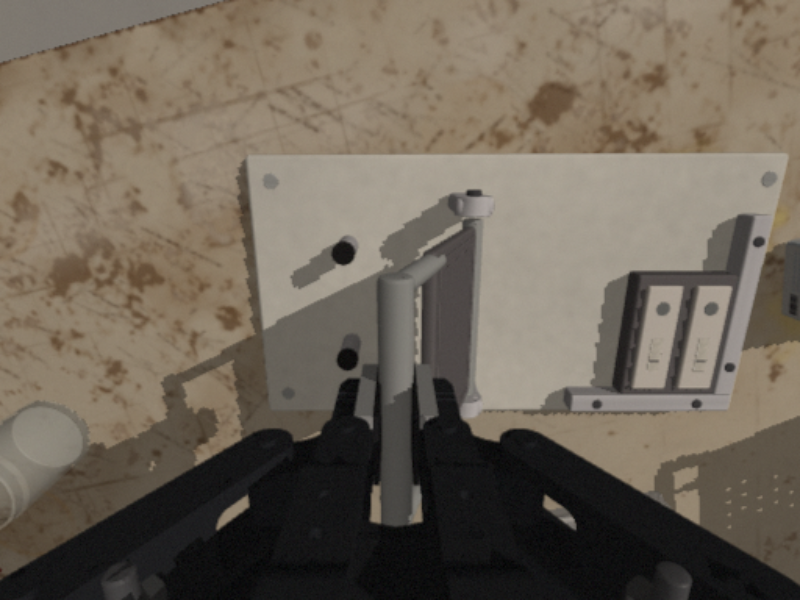

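```bash
python3 -c "
from h import *
for f in ('w12','w13','w14'):
  P=cloud(f); z=np.load('pics/%s.npz'%f); r=R.from_rotvec(z['r'])
  T=r.inv().apply((P.reshape(-1,3)-z['p']))*1000
  m=(T[:,0]>15)&(T[:,0]<36)&(abs(T[:,1])<12)&(abs(T[:,2])<15)
  q=T[m]; # fit circle y,z
  A=np.c_[2*q[:,1:],np.ones(len(q))]; s=np.linalg.lstsq(A,(q[:,1:]**2).sum(1),rcond=None)[0]
  k=abs(q[:,1]-np.median(q[:,1]))<1.5
  print(f,len(q),'y range',np.percentile(q[:,1],[1,50,99]).round(1),'top z',np.median(q[k,2]).round(1),'circ',s[:2].round(2),np.sqrt(s[2]+s[0]**2+s[1]**2).round(2))
"
```

```text
w12 1008 y range [-5.1  0.1  5.6] top z -2.4 circ [0.17 2.18] 4.86
w13 975 y range [-5.2  0.1  5.4] top z 0.9 circ [0.06 5.45] 4.88
w14 968 y range [-5.1  0.1  5.3] top z 0.2 circ [0.18 4.71] 4.79
```

The bar has rolled 3 mm down the pads, so the tool needs to be about 2.7 mm higher. I'll correct that and carry on to 90°.

{"fn": "drive_tool", "kwargs": {
  "deltas": [
    [0, 0, 0, -0.2, 0],
    [0, 0, 0.5, -0.35, 0],
    [0, 0, 1.0, -0.45, 0],
    [0, 0, 1.5, -0.58, 0],
    [0, 0, 2.05, -0.68, 0],
    [0, 0, 2.6, -0.76, 0],
    [0, 0, 3.1, -0.81, 0],
    [0, 0, 3.65, -0.85, 0],
    [0, 0, 4.0, -0.86, 0],
    [0, 0, 4.15, -0.86, 0]
  ]
}}

```text
time_s: 20.9
ee_pos: [0.5306, -0.0266, 0.1704]
tcp_rot: [-0.359, -3.12, 0.0]
ft_force: [-4.2, -2.2, 2.8]
opening: 0.0095
```

```bash
cat > bar.py <<'E'
from h import *
import sys
f=sys.argv[1]
go(0,-30,170.7,180)
im,d=grab('wrist',f);cv2.imwrite(f'pics/{f}b.png',cv2.resize(im[:,:,::-1],(800,600)))
P=cloud(f); z=np.load('pics/%s.npz'%f); r=R.from_rotvec(z['r'])
T=r.inv().apply((P.reshape(-1,3)-z['p']))*1000
m=(T[:,0]>15)&(T[:,0]<36)&(abs(T[:,1])<12)&(abs(T[:,2])<15)
q=T[m]; k=abs(q[:,1]-np.median(q[:,1]))<1.5
b=np.array([25,np.median(q[:,1]),np.median(q[k,2])+5.5]); w=r.apply(b/1000)+z['p']; s=st(w); print('bar tool',b.round(1),'stand',s.round(1),w[2]*1000)
print('angle deg',np.degrees(np.arctan2(w[2]*1000-45,-(s[1]+30))),'r',np.hypot(w[2]*1000-45,s[1]+30))
E
python3 bar.py w15
```

```text
t 20.9 now stand [ -0.3 -29.4] 170.4 toolx deg 179.97 j [-0.05  0.29 -0.16  1.12 -0.    0.18] f [-4.2 -2.2  2.8] op 0.0095
  delta cm [-0.03 -0.06 -0.03] turn -0.0006
bar tool [25.   0.1  5.3] stand [-25.3 -29.3] 165.10825815756937
angle deg 90.35303392878673 r 120.11053817081518
```

View pics/w15b.png

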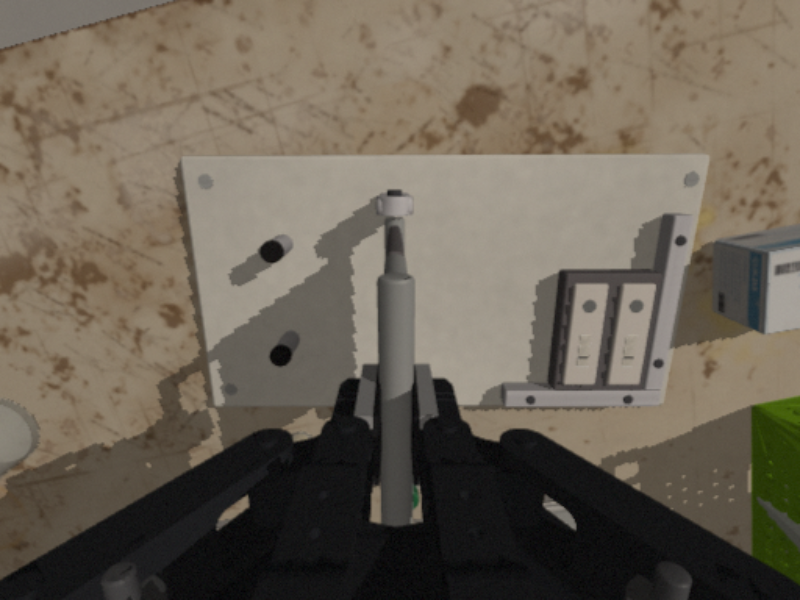

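The flap is upright (90.35°, r = 120.1 mm). I'll firm the grip, let it settle and recheck the flap and carrier.

{"fn": "drive_tool", "kwargs": {
  "deltas": [
    [0, 0, -0.06, 0, 0],
    [0, 0, -0.06, 0, 0],
    [0, 0, -0.06, 0, 0],
    [0, 0, -0.06, 0, 0],
    [0, 0, -0.06, 0, 0],
    [0, 0, -0.06, 0, 0],
    [0, 0, -0.06, 0, 0],
    [0, 0, -0.06, 0, 0],
    [0, 0, -0.06, 0, 0],
    [0, 0, -0.06, 0, 0]
  ],
  "force": 40
}}

```text
time_s: 21.95
ee_pos: [0.5305, -0.0276, 0.1704]
tcp_rot: [-0.36, -3.12, 0.0]
ft_force: [-4.3, -0.8, 2.3]
opening: 0.0091
```

```bash
python3 bar.py w16; python3 top.py w17; python3 -c "
from h import *
im=cv2.imread('pics/w17.png')[125:270,310:470]; cv2.imwrite('pics/w17c.png',cv2.resize(im,(660,598),interpolation=cv2.INTER_CUBIC))
im,d=grab('side','s17');cv2.imwrite('pics/s17b.png',cv2.resize(im[120:320,150:410,::-1],(780,600)))"
```

```text
t 21.95 now stand [ -0.3 -30.5] 170.4 toolx deg 179.94 j [-0.05  0.29 -0.16  1.12 -0.    0.18] f [-4.3 -0.8  2.3] op 0.0091
  delta cm [-0.03  0.05 -0.03] turn -0.0011
bar tool [25.   0.1  5.3] stand [-25.3 -30.3] 165.17581226519414
angle deg 89.85491302507221 r 120.17619756591144
t 22.05 now stand [ -0.3 -30.5] 170.4 toolx deg 179.94 j [-0.05  0.29 -0.16  1.12 -0.    0.18] f [-5.1 -1.   2.5] op 0.0092
  delta cm [ -0.04 -11.95   6.04] turn -0.001
```

View pics/w17t.png

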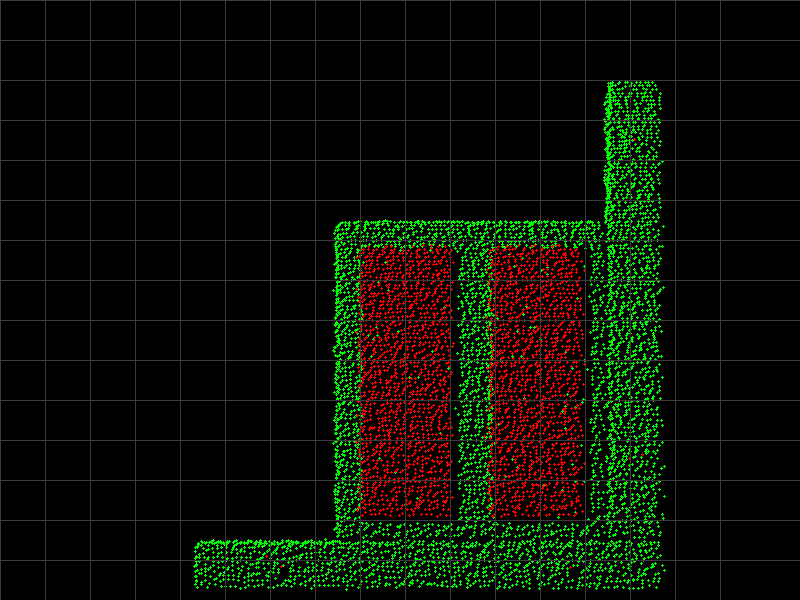

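View pics/w17c.png

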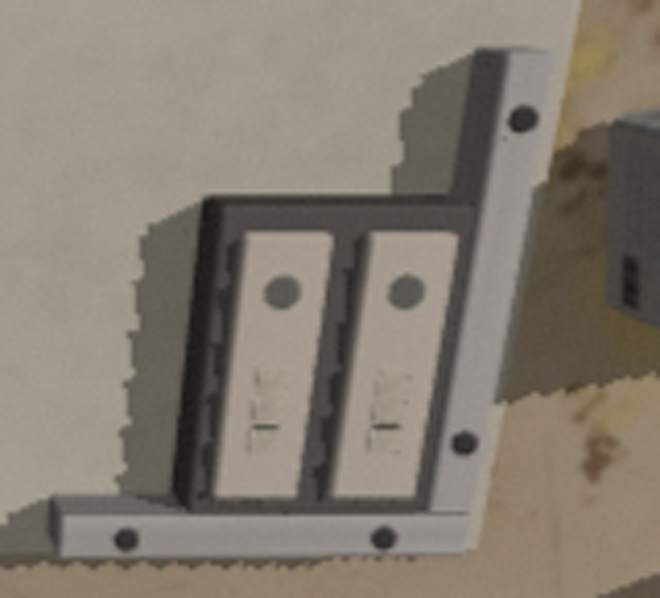

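View pics/s17b.png

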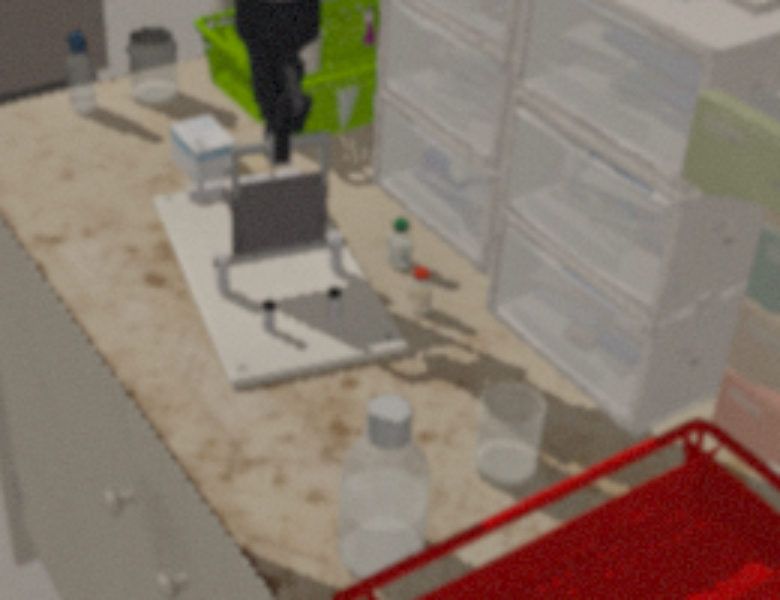

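The carrier sits in the corner with no visible gap at either stop. The flap stands upright in the gripper at 89.9°, and the bystanders stand where they did at the start. I'm handing in.

```bash
python3 -c "
from h import *
print(robot.sign_off())"
```

```text
the job is handed in; nothing more can be done
None
```

The job is handed in at about 22 s of the 72 s allowed. The carrier is home against both stops, and the flap stands upright, still held by its bar in the gripper.

- **Carrier:** I slid it with two fingertips against the side stop (20 N, no more motion), then against the rear stop (11 N, no more motion). The last wrist view and depth map show it square, with no visible gap at either stop. Its edges are within about 0.5 mm of nominal.
- **Flap:** I gripped it by the bar and swung it up along its arc. The last check put it at 89.9° and 120.2 mm from the hinge, with a 40 N grip and about 5 N at the wrist.
- **Other things:** They look untouched in the last side view; I did not measure their positions again.

**What went differently from plan:**
- **First push:** The fingertips rubbed the plate lightly (about 7 N).
- **Swing:** The bar rolled about 3 mm down the pads, which raised the wrist force to about 17 N until I corrected the height.

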